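Close the seal case and hold the spool case open

ROBOT

A 6-joint arm with a two-finger parallel gripper is mounted at the origin on the work surface. World frame = base frame: x ahead of the robot, y to its left, z up, the work surface at z = 0. Lengths are in mm, angles in rad, forces in N, time in s.
With the tool pointing down it reaches from about 300 to 775 mm from the base axis. Payload 14.6 kg.
Tool frame: the origin (TCP) lies midway between the tips of the shut fingers; the grasp point (between the pads) lies 19 mm behind it; z points along the fingers, y is the line along which they close (so a half turn about z gives the same grasp; the last joint's range is limited). The gripper opens to 94 mm and grips with 3 to 60 N. Pads are 16 mm wide; open, the fingers measure 119 mm over their backs; the gripper's body (75 mm by 177 mm) begins 78 mm behind the grasp point.
Start: joints at [1.18, 0.3, 1.521, -0, 1.321, -0.067], TCP at [174.991, 521.409, 205.446] pointing down, gripper open.
Joint ranges: [-3.03, 3.03], [-0.79, 2.21], [0.23, 2.52], [-1.04, 4.18], [0, 3.07], [-2.55, 2.55]. Speed limits (rad/s): [2.22, 2.22, 2.57, 3.14, 3.14, 3.14].

INTERFACE

Orientations are given as [roll, pitch, yaw] about the fixed x, y, z axes, in that order (R = Rz(yaw) Ry(pitch) Rx(roll)).
In Python, from cell import manip gives the robot as it stands.
- The arm moves only by the shell command python3 -m creep 'ROWS' [OPENING] [FORCE]. ROWS is text: rows parted by semicolons, each of 6 numbers parted by spaces: the shift along the tool's x, y, z normalised to -1 to 1, where 1 is 4 cm, then the turn, a rotation vector about the tool's x, y, z normalised to -1 to 1, where 1 is pi rad. In form: dx dy dz ax ay az; .... A call has 1 to 20 rows; each row shifts and turns the commanded pose from where the row before left it, along the tool's axes as they then stand; what a row does not reach is not made up. A row lasts 1/8 s, in which the tool goes at most 62.5 mm and 10.7 degrees, less where a joint would pass 70% of its speed; a pose out of reach is approached as far as the arm can. A call with a number of a shift or a turn outside -1 to 1 is refused whole. A call with a gripper value outside its range is refused whole. OPENING is the closure, from 0 (fully open) to 1 (shut), set as the call begins (- or left out, the last holds). The fingers move at their own pace and stop on an object; FORCE is the grip in N (left out, the last holds). Time passes only in rows, so rows that do not move let the fingers close. It gives the time, the measured TCP pose, the force, the opening and the grip force at its end, in the units of the state.
- manip.read_state(): the state, without advancing time (a new reading comes with each control period).
- manip.camera(name): name is "scene" or "top" or "wrist"; returns a dict with "color" (420x560x3 uint8, red, green, blue), "range_z" (420x560 float32, mm along the optical axis (not along the pixel's ray), 0 where there is no reading), "camera_matrix" (3x3 intrinsics, pixels), "T" (4x4, takes a point from camera to world coordinates). Camera axes: x right, y down, z forward; pixel columns grow to the right and rows downward; lengths in mm; the calibration is good to about 2 mm. A picture is of the moment at which its call begins.
- manip.sign_off(): hands the job in; it is judged then, once.
The state is a dict: "clock": time; "joints": joint angles; "qd": joint speeds; "effort": joint torques, N m; "eef_pos": TCP position; "eef_rot": TCP orientation; "wrist_force": force on the tool from outside, world axes, zero at the start; "moment": the same for the moment, N m; "finger_gap": finger opening in mm; "finger_force": force on a finger pad.
Only numpy, scipy, OpenCV 4.12 (cv2) and the standard library are available. Lean on these libraries where they do the work, as an engineer would, in place of code of your own. Each camera call takes 0.05 s, during which the arm holds its last target. There are 200 camera calls.

TASK

Only one parts case may stand open at a time, so that grit stays out of them. First lower the blue lid of the seal case fully shut without slamming it, then lift the yellow lid of the spool case by its handle to 45 degrees (within 5) and hold it there for the mechanic to look in. The lid falls if released, so finish while still holding it with the gripper; leave the pump, valve block, gauge and carton on the bench where they are.

Things in the scene. Friction and masses are not known exactly. Their poses are not given: they have to be found in the camera images.
- seal_case: Grey steel case of seal rings with the BLUE lid, fixed to the bench, 200 mm deep (its x), 260 wide (y), 90 high; walls 5 mm. Origin: centre of its underside; x points from its front to its hinge side (yaw 0: away from the robot), z up. The lid's hinge axis runs along y through (100, 0, 90) mm. Start yaw within 0.25 rad.
- spool_case: Grey steel case of valve spools with the YELLOW lid, fixed to the bench, 200 mm deep (its x), 260 wide (y), 90 high; walls 5 mm. Origin: centre of its underside; x points from its front to its hinge side (yaw 0: away from the robot), z up. The lid's hinge axis runs along y through (100, 0, 90) mm. Either case may be on the left.
- blue_lid (a joint): Angle of the blue lid, rad: 0 shut, growing as its front edge rises, 1.4 the stop. Stiff friction hinge: it stays where it is left; closing it takes about 2 to 5 N at the handle. Starts at 0.65 to 1.05. Plate 200 x 260 x 5 mm, about 0.5 kg, lying on the rim when shut.
- yellow_lid (a joint): Angle of the yellow lid, rad: 0 shut, growing as its front edge rises (45 degrees = 0.785), 1.4 the stop. Free hinge: it falls shut when let go; lifting takes about 2 to 5 N at the handle. Starts shut. Plate 200 x 260 x 5 mm, about 0.5 kg, lying on the rim when shut.
- blue_lid_handle (a point): Middle of the blue lid's round dark bar handle, on the bar's axis. The bar is 12 mm thick, 110 mm long along y, on a post at each end. It lies 170 mm from the hinge axis along the lid and 45 mm above the lid's top face, open beneath: when shut, at (-70, 0, 140) mm in the case frame. Turns with the lid; z out of the lid's top, x towards the hinge.
- yellow_lid_handle (a point): Middle of the yellow lid's round dark bar handle, on the bar's axis. The bar is 12 mm thick, 110 mm long along y, on a post at each end. It lies 170 mm from the hinge axis along the lid and 45 mm above the lid's top face, open beneath: when shut, at (-70, 0, 140) mm in the case frame. Turns with the lid; z out of the lid's top, x towards the hinge.
- gear_pump: Bystander: blue gear pump, loose on the bench, about 115 x 100 x 82 mm high, origin under its body; beside the cases.
- valve_block: Bystander: green valve block with black end coils, loose, 60 x 130 x 54 mm high, origin at the centre of its underside; beside the cases, on the other side from the pump.
- gauge: Bystander: round pressure gauge lying face up, loose, 64 mm across, 28 mm high, with a 30 mm brass stem; origin under its centre; beyond the cases.
- carton: Bystander: small closed cardboard carton, loose, 80 x 120 x 50 mm high, origin at the centre of its underside; beyond the cases.

How it is judged (in metres and radians):
On the way, in this order (a step that is already met when the one before it is completed fails the run):
1. the blue lid is fully shut while the yellow lid is still shut (value of joint blue_lid below 0.05 rad and value of joint yellow_lid below 0.1 rad), for 0.2 s.
2. the yellow lid is held by the fingers at 45 degrees, within 5 degrees, at rest (value of joint yellow_lid between 0.698 and 0.873 rad and velocity of joint yellow_lid between -0.1 and 0.1 rad/s and contact force between the fingers and yellow_lid above 0.5 N), for 0.3 s.
At the end, for the whole second after the job is handed in: The blue lid is shut (under 0.05 rad) and the yellow lid is at rest at 45 degrees within 5 degrees (0.698 to 0.873 rad), carried by the gripper's fingers (contact over 0.5 N) and with no other object propping it, through the last second (all of step 2 and value of joint blue_lid below 0.05 rad and contact force between each of gear_pump, valve_block, gauge, carton and yellow_lid below 0.2 N); the arm keeps its last pose, push and grip.
It fails at once if the blue lid is slammed (falls faster than 2.5 rad/s) (velocity of joint blue_lid below -2.5 rad/s).
It fails at once if both cases stand open at once (value of joint each of blue_lid, yellow_lid above 0.15 rad).
It fails at once if a bystander on the bench is moved by more than 30 mm (distance of any of gear_pump, valve_block, gauge, carton from where it was at the start of the episode above 0.03 m).
It also fails if it takes over 48 s, if anything falls off the work surface, if the arm or the gripper's body presses on something with over 40 N, if the wrist force passes 120 N, or if a joint passes its speed limit or range.

## Working session

There is one attempt and no reset: what is moved stays moved. The work goes in short steps, Python scripts to look and compute and a shell command to move; the robot and the scene stay as the last step left them, time stands still between calls to the robot, and variables do not carry over. Pictures are saved under pics/ and viewed, at most 10 in all, crops included, and the job is handed in when it is done.

```bash
mkdir -p pics; cat > h.py <<'E'
import numpy as np,cv2
from cell import manip
def snap(n,f):
    c=manip.camera(n); cv2.imwrite('pics/%s.png'%f,c['color'][:,:,::-1]); np.savez('pics/%s.npz'%f,**c); return c
def cloud(c):
    z=c['range_z']; K=c['camera_matrix']; v,u=np.indices(z.shape)
    p=np.stack([(u-K[0,2])/K[0,0]*z,(v-K[1,2])/K[1,1]*z,z,np.ones_like(z)],-1)
    w=(p@c['T'].T)[...,:3]; w[z<=0]=np.nan; return w
E
python3 - <<'E'
from h import *
a=snap('top','top1');b=snap('scene','sc1')
cv2.imwrite('pics/both.png',cv2.resize(np.vstack([a['color'],b['color']])[:,:,::-1],(800,1200))[:600]) 
print(manip.read_state()); print(a['T'],b['T'])
E
```

```text
{'clock': 0.1, 'joints': array([ 1.18041145e+00,  3.00378308e-01,  1.52152430e+00,  2.55768882e-05,
        1.32072878e+00, -6.66064089e-02]), 'qd': array([ 8.42824568e-04, -7.46926164e-04, -1.86510854e-03, -5.14327754e-05,
       -2.06576594e-03, -1.56102809e-04]), 'effort': array([-1.39250194e-03, -5.32635033e+01, -3.53281260e+01,  7.08518852e-02,
        2.34775187e-02, -8.57067880e-05]), 'eef_pos': array([174.88929823, 521.19494624, 204.96125718]), 'eef_rot': array([-3.14055788e+00, -9.38546992e-05,  2.81780779e+00]), 'wrist_force': array([ 0.89545372,  0.36618256, -0.55056458]), 'moment': array([ 0.01216805, -0.00695079, -0.06435172]), 'finger_force': 0.0, 'finger_gap': 93.92824446275982}
[[ 1.45416605e-02 -9.83551258e-01  1.80042950e-01  3.74827236e+02]
 [-9.99894168e-01 -1.42250552e-02  3.04955365e-03 -9.70513388e+00]
 [-4.38271422e-04 -1.80068242e-01 -9.83654023e-01  1.37632938e+03]
 [ 0.00000000e+00  0.00000000e+00  0.00000000e+00  1.00000000e+00]] [[-7.09515545e-01  5.45369719e-01 -4.46272967e-01  1.10619301e+03]
 [ 7.04682663e-01  5.51945828e-01 -4.45845430e-01  5.08589081e+02]
 [ 3.16790557e-03 -6.30815086e-01 -7.75926731e-01  9.85697388e+02]
 [ 0.00000000e+00  0.00000000e+00  0.00000000e+00  1.00000000e+00]]
```

View pics/top1.png

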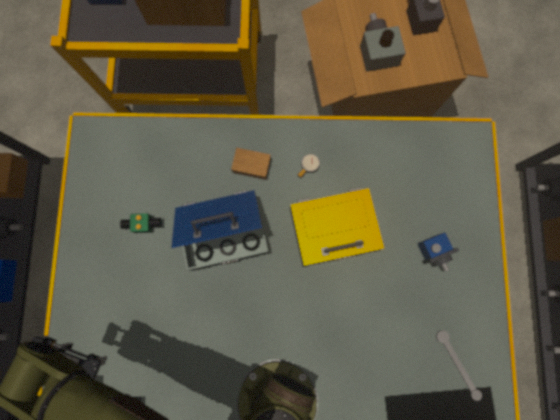

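View pics/sc1.png

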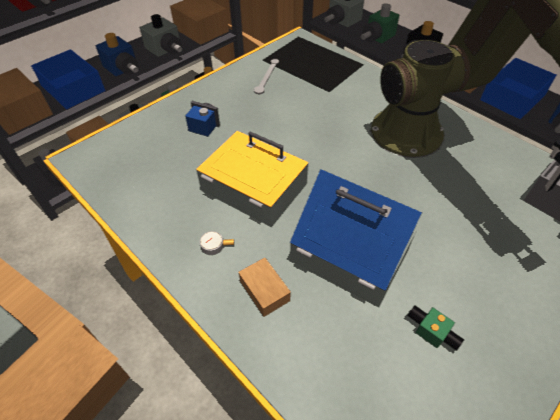

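The top view shows the blue lid standing open at left (bar about (196,232)-(238,217)) and the yellow lid shut at right (bar about (325,249)-(362,243)). The scene view shows both bars clear of the bystanders.

```bash
python3 - <<'E'
from h import *
for f,box in (('top1',dict(b=(165,275,185,275),y=(285,390,185,270))),('sc1',dict(b=(285,425,165,295),y=(190,310,125,220)))):
    c=dict(np.load('pics/%s.npz'%f)); w=cloud(c); col=c['color']; hsv=cv2.cvtColor(col,cv2.COLOR_RGB2HSV)
    for k,(u0,u1,v0,v1) in box.items():
        m=np.zeros(w.shape[:2],bool); m[v0:v1,u0:u1]=1; m&=~np.isnan(w[...,0])
        hu,s=hsv[...,0],hsv[...,1]
        lm=m&((hu>100)&(hu<125)&(s>120) if k=='b' else (hu>18)&(hu<35)&(s>150))&(w[...,2]>70)
        P=w[lm]; 
        for _ in range(4):
            ce=np.median(P,0); ce=P.mean(0); n=np.linalg.svd(P-ce,full_matrices=False)[2][2]; n*=np.sign(n[2]); d=(P-ce)@n; P=P[abs(d)<max(4,1.5*d.std())]
        print(f,k,'plane',len(P),ce.round(1),n.round(3),'std',d.std().round(2),'tilt',np.arccos(n[2]).round(3),'az',np.arctan2(n[1],n[0]).round(3))
        # in-plane rectangle
        e1=np.cross([0,0,1.],n) if k=='b' else np.array([0,1.,0]); e1-=n*(e1@n); e1/=np.linalg.norm(e1); e2=np.cross(n,e1)
        r=cv2.minAreaRect(np.stack([(P-ce)@e1,(P-ce)@e2],1).astype(np.float32)); o=ce+r[0][0]*e1+r[0][1]*e2
        print('  rect centre',o.round(1),'size',np.round(r[1],1),'ang',round(r[2],2),'e1',e1.round(3),'e2',e2.round(3))
        h=(w-ce)@n; hm=m&(h>36)&(h<60)&(abs((w-o)@e1)<110)&(abs((w-o)@e2)<110); H=w[hm]
        if len(H)>3:
            hc=H.mean(0); U,S,V=np.linalg.svd(H-hc); t=(H-hc)@V[0]
            print('  bar',len(H),hc.round(1),'mid',(hc+V[0]*(t.max()+t.min())/2).round(1),'dir',V[0].round(3),'len',np.ptp(t).round(1),'h',h[hm].mean().round(1),h[hm].max().round(1))
E
```

```text
top1 b plane 2617 [561.4 192.3 172.5] [0.674 0.166 0.719] std 1.46 tilt 0.768 az 0.242
  rect centre [565.5 193.4 168.3] size [254.1 198. ] ang 0.02 e1 [-0.24   0.971  0.   ] e2 [-0.699 -0.172  0.695]
  bar 192 [550.1 189.6 249.3] mid [550.1 189.4 249.3] dir [-0.236  0.972  0.002] len 120.4 h 47.2 53.4
top1 y plane 4214 [ 555.5 -178.5   95.8] [-0.004 -0.002  1.   ] std 1.97 tilt 0.004 az -2.719
  rect centre [ 554.1 -180.3   95.8] size [258.9 199.3] ang 12.83 e1 [-0.     1.     0.002] e2 [-1.     0.    -0.004]
  bar 154 [ 485.9 -195.2  145. ] mid [ 485.9 -195.2  145. ] dir [-0.22   0.975  0.007] len 118.5 h 49.5 55.7
sc1 b plane 8108 [564.3 202.1 162.3] [0.678 0.165 0.716] std 1.71 tilt 0.773 az 0.239
  rect centre [564.8 196.6 163.1] size [258.6 199.3] ang 0.21 e1 [-0.237  0.972  0.   ] e2 [-0.696 -0.169  0.698]
  bar 280 [548.5 195.1 247.8] mid [548.8 193.9 247.8] dir [-0.237  0.972  0.001] len 120.2 h 49.3 55.4
sc1 y plane 3977 [ 556.9 -170.7   94.9] [-0.003 -0.001  1.   ] std 1.71 tilt 0.003 az -2.74
  rect centre [ 549.9 -177.8   94.9] size [260.7 202. ] ang 12.88 e1 [-0.     1.     0.001] e2 [-1.     0.    -0.003]
  bar 162 [ 482.9 -189.3  142.1] mid [ 483.5 -191.7  142.1] dir [-0.229  0.973 -0.004] len 118.5 h 47.4 52.8
```

Both views agree within about 2 mm on the blue lid: angle about 0.77, yaw 0.24, bar at about (548,191,246). The yellow lid is shut with yaw 0.224 and its bar at about (484,-193,140). These match the case geometry, which puts the hinges at z 90. I'll move above the blue bar.

```bash
python3 -m creep '0 0 -.4 0 0 .04;0 0 -.4 0 0 .04;0 0 -.4 0 0 .04;0 0 -.4 0 0 .04;0 0 -.4 0 0 .04;0 0 -.4 0 0 .04;0 0 -.4 0 0 .04;0 0 -.4 0 0 .04' 0.55 20 && python3 -m creep '-.73 .5 0 0 0 0;-.73 .5 0 0 0 0;-.73 .5 0 0 0 0;-.73 .5 0 0 0 0;-.73 .5 0 0 0 0;-.73 .5 0 0 0 0;-.73 .5 0 0 0 0;-.73 .5 0 0 0 0;-.73 .5 0 0 0 0;-.73 .5 0 0 0 0;-.73 .5 0 0 0 0;-.73 .5 0 0 0 0;-.73 .5 0 0 0 0;-.73 .5 0 0 0 0;0 0 0 0 0 0'
cat >> h.py <<'E'
from scipy.spatial.transform import Rotation as Ro
def to(p):
    s=manip.read_state(); R=Ro.from_euler('xyz',s['eef_rot']).as_matrix()
    print('t',round(s['clock'],2),'tcp',s['eef_pos'].round(1),'rot',s['eef_rot'].round(3),'gap',s['finger_gap'].round(1),'F',s['wrist_force'].round(1),'units',(R.T@(np.array(p)-s['eef_pos'])/40).round(2))
E
python3 - <<'E'
from h import *
to([548,191,227]); snap('wrist','w1')
E
```

```text
clock: 1.1
eef_pos: [175.0, 521.3, 333.6]
eef_rot: [-3.141, 0.001, 1.808]
wrist_force: [0.7, -0.6, -0.3]
finger_gap: 42.4
finger_force: 0.0
clock: 2.98
eef_pos: [545.7, 190.1, 332.4]
eef_rot: [-3.14, 0.0, 1.81]
wrist_force: [-0.3, 0.7, 0.1]
finger_gap: 42.2
finger_force: 0.0Traceback (most recent call last):
  File "<stdin>", line 2, in <module>
  File "h.py", line 12, in to
    print('t',round(s['clock'],2),'tcp',s['eef_pos'].round(1),'rot',s['eef_rot'].round(3),'gap',s['finger_gap'].round(1),'F',s['wrist_force'].round(1),'units',(R.T@(np.array(p)-s['eef_pos'])/40).round(2))
                                                                                                ^^^^^^^^^^^^^^^^^^^^^
AttributeError: 'float' object has no attribute 'round'
```

```bash
sed -i "s/s\['finger_gap'\].round(1)/round(s['finger_gap'],1)/" h.py
python3 -m creep '0 .05 .4 0 0 0;0 0 .4 0 0 0;0 0 .4 0 0 0;0 0 .4 0 0 0;0 0 .4 0 0 0;0 0 .3 0 0 0;0 0 .3 0 0 0;0 0 0 0 0 0'
python3 -m creep '0 0 0 0 0 0;0 0 0 0 0 0;0 0 0 0 0 0;0 0 0 0 0 0;0 0 0 0 0 0;0 0 0 0 0 0' 1 20
python3 - <<'E'
from h import *
to([548,191,227]); snap('wrist','w1')
E
```

```text
clock: 3.98
eef_pos: [546.4, 191.9, 228.6]
eef_rot: [-3.14, 0.0, 1.812]
wrist_force: [0.2, 0.7, 0.0]
finger_gap: 42.5
finger_force: 0.0
clock: 4.72
eef_pos: [546.8, 192.0, 229.6]
eef_rot: [3.141, -0.0, 1.812]
wrist_force: [2.5, 0.2, 0.1]
finger_gap: 11.5
finger_force: 20.0
t 4.72 tcp [546.8 192.  229.6] rot [ 3.141 -0.     1.812] gap 11.5 F [2.5 0.2 0.1] units [-0.03  0.02  0.07]
```

View pics/w1.png

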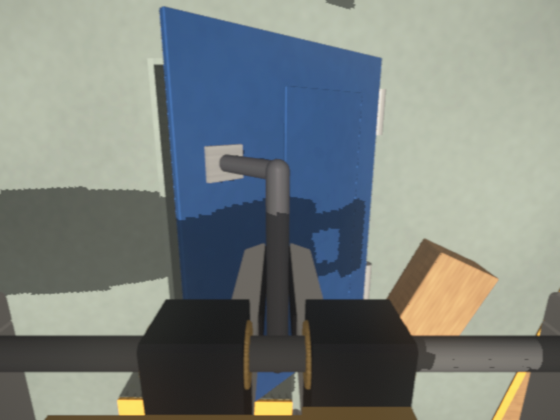

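The bar is seen between the pads (columns 248-308), and the gap of 11.5 mm confirms the grasp. I'll swing the lid down along the arc.

```bash
python3 -m creep '0 -.15 .09 0 0 0;0 -.15 .09 0 0 0;0 -.14 .1 0 0 0;0 -.14 .1 0 0 0;0 -.13 .11 0 0 0;0 -.13 .11 0 0 0;0 -.12 .12 0 0 0;0 -.12 .12 0 0 0;0 -.11 .13 0 0 0;0 -.11 .13 0 0 0;0 0 0 0 0 0'
python3 - <<'E'
from h import *
hx=np.array([np.cos(.24),np.sin(.24)]); hg=np.array([631,211])
s=manip.read_state(); d=hx@(s['eef_pos'][:2]-hg); print(d, np.arctan2(s['eef_pos'][2]+19-90,-d)-.286)
p=hg-170*hx; to([*p,121])
E
```

```text
clock: 6.15
eef_pos: [495.3, 179.4, 184.4]
eef_rot: [-3.139, 0.0, 1.813]
wrist_force: [0.2, 2.9, -6.1]
finger_gap: 11.3
finger_force: 20.0
-139.29224146599444 0.3973376700224747
t 6.15 tcp [495.3 179.4 184.4] rot [-3.139  0.     1.813] gap 11.3 F [ 0.2  2.9 -6.1] units [-0.04 -0.76  1.59]
```

```bash
python3 -m creep '0 -.1 .14 0 0 0;0 -.1 .14 0 0 0;0 -.09 .15 0 0 0;0 -.09 .15 0 0 0;0 -.08 .15 0 0 0;0 -.08 .15 0 0 0;0 -.07 .16 0 0 0;0 -.06 .16 0 0 0;0 -.05 .16 0 0 0;0 -.05 .16 0 0 0;0 0 .04 0 0 0;0 0 0 0 0 0;0 0 0 0 0 0'
python3 - <<'E'
from h import *
hx=np.array([np.cos(.24),np.sin(.24)]); hg=np.array([631,211])
s=manip.read_state(); d=hx@(s['eef_pos'][:2]-hg); print(d, np.arctan2(s['eef_pos'][2]+19-90,-d)-.286)
p=hg-170*hx; to([*p,121])
w=cloud(snap('scene','sc2'));print(w[200:260:10,330:380:10,2].round())
E
```

```text
clock: 7.78
eef_pos: [466.0, 172.0, 123.6]
eef_rot: [-3.141, 0.0, 1.812]
wrist_force: [-3.9, 0.4, 14.2]
finger_gap: 11.2
finger_force: 20.0
-169.52343156713053 0.014659166976970506
t 7.78 tcp [466.  172.  123.6] rot [-3.141  0.     1.812] gap 11.2 F [-3.9  0.4 14.2] units [-0.03 -0.01  0.06]
[[ 95.  94. 228. 254. 264.]
 [ 93.  95.  94.  94. 223.]
 [ 95.  95.  96.  95.  95.]
 [ 95.  93.  95.  93.  92.]
 [ 93.  98.  97.  95.  95.]
 [ 94.  98.  97.  98.  99.]]
```

View pics/sc2.png

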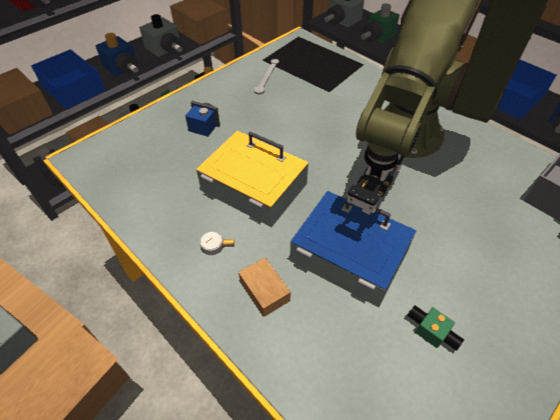

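The lid lies flat on the rim: its top is at 93-99 mm all over (columns 295-415, rows 195-290), with 14 N of downward push. I'll release it and go above the yellow bar.

```bash
python3 -m creep '0 0 0 0 0 0;0 0 0 0 0 0;0 0 0 0 0 0;0 0 0 0 0 0;0 0 -.3 0 0 0;0 0 -.5 0 0 0;0 0 -.5 0 0 0;0 0 -.5 0 0 0;0 0 -.4 0 0 0;0 0 -.3 0 0 0' 0.5 20
python3 -m creep '-.69 -.135 0 0 0 .005;-.69 -.135 0 0 0 0;-.69 -.135 0 0 0 0;-.69 -.135 0 0 0 0;-.69 -.135 0 0 0 0;-.69 -.135 0 0 0 0;-.69 -.135 0 0 0 0;-.69 -.135 0 0 0 0;-.69 -.135 0 0 0 0;-.69 -.135 0 0 0 0;-.69 -.135 0 0 0 0;-.69 -.135 0 0 0 0;-.69 -.135 0 0 0 0;0 0 0 0 0 0;0 0 0 0 0 0'
python3 - <<'E'
from h import *
to([484,-193,121])
w=cloud(snap('scene','sc3'));print(w[200:260:10,330:380:10,2].round()); snap('wrist','w3')
c=dict(np.load('pics/sc3.npz'));hsv=cv2.cvtColor(c['color'],cv2.COLOR_RGB2HSV)
m=(hsv[...,0]>100)&(hsv[...,0]<125)&(hsv[...,1]>120)&(w[...,2]>80)&(w[...,2]<125); m[:,:285]=0; m[:,425:]=0
P=w[m];A=np.c_[P[:,:2],np.ones(len(P))];print(np.linalg.lstsq(A,P[:,2],rcond=None)[0],len(P))
E
```

```text
clock: 9.07
eef_pos: [466.3, 172.2, 224.1]
eef_rot: [3.141, -0.0, 1.812]
wrist_force: [-0.2, -0.1, -0.3]
finger_gap: 46.6
finger_force: 0.0
clock: 10.95
eef_pos: [478.6, -192.7, 223.0]
eef_rot: [-3.141, -0.0, 1.797]
wrist_force: [-0.0, 0.1, -0.4]
finger_gap: 47.2
finger_force: 0.0
t 10.95 tcp [ 478.6 -192.7  223. ] rot [-3.141 -0.     1.797] gap 47.2 F [-0.   0.1 -0.4] units [-0.04  0.13  2.55]
[[ 96.  95. 138. 143.  -1.]
 [ 95.  94.  94.  94.  98.]
 [ 97.  94.  96.  95.  94.]
 [ 94.  96.  95.  95.  96.]
 [ 97.  96.  96.  98.  95.]
 [ 96.  97.  97.  97.  93.]]
[2.06994466e-03 1.44277777e-03 9.36269701e+01] 6384
```

View pics/w3.png

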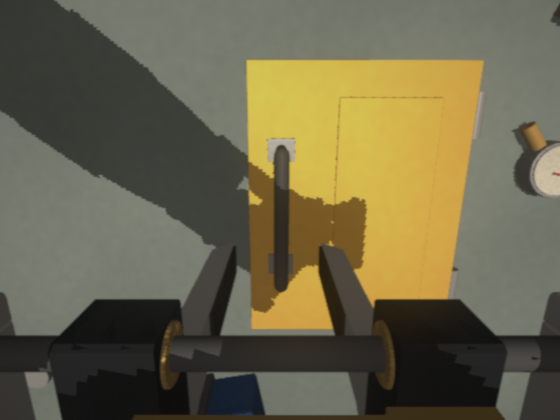

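The blue lid stays flat after release (slope 0.002). The yellow bar (column 281, rows 150-290) lies centred between the fingers (columns 235-320), so I'll descend and grip.

```bash
python3 -m creep '0 .13 .4 0 0 0;0 0 .4 0 0 0;0 0 .4 0 0 0;0 0 .4 0 0 0;0 0 .4 0 0 0;0 0 .3 0 0 0;0 0 .22 0 0 0;0 0 0 0 0 0'
python3 -m creep '0 0 0 0 0 0;0 0 0 0 0 0;0 0 0 0 0 0;0 0 0 0 0 0;0 0 0 0 0 0;0 0 0 0 0 0' 1 30
python3 - <<'E'
from h import *
to([484,-193,121]); snap('scene','sc4')
E
```

```text
clock: 12.05
eef_pos: [483.6, -192.0, 121.8]
eef_rot: [-3.141, -0.0, 1.797]
wrist_force: [0.3, -1.0, 1.3]
finger_gap: 46.7
finger_force: 0.0
clock: 12.8
eef_pos: [482.1, -192.5, 122.3]
eef_rot: [-3.138, -0.001, 1.797]
wrist_force: [-15.1, -2.7, 7.6]
finger_gap: 11.1
finger_force: 30.0
t 12.8 tcp [ 482.1 -192.5  122.3] rot [-3.138e+00 -1.000e-03  1.797e+00] gap 11.1 F [-15.1  -2.7   7.6] units [-0.02  0.04  0.03]
```

View pics/sc4.png

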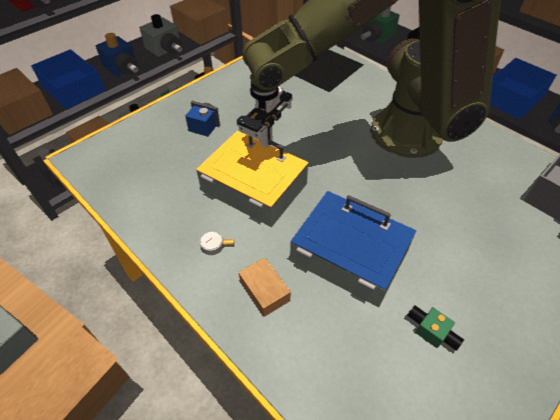

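Gripped (gap 11.1 mm, blue lid still flat at columns 295-415). Now I'll lift along the arc, first half.

```bash
python3 -m creep '0 0 -.16 0 0 0;0 .05 -.16 0 0 0;0 .07 -.16 0 0 0;0 .07 -.16 0 0 0;0 .08 -.15 0 0 0;0 .08 -.15 0 0 0;0 .09 -.15 0 0 0;0 .09 -.15 0 0 0;0 .1 -.14 0 0 0;0 .1 -.14 0 0 0;0 0 0 0 0 0'
cat >> h.py <<'E'
def yel():
    hx=np.array([np.cos(.224),np.sin(.224)]); s=manip.read_state()
    b=np.array([481.5,-193.0]); hg=b+170*hx; d=hx@(s['eef_pos'][:2]-hg); z=s['eef_pos'][2]+19-90
    print('r',np.hypot(d,z),'theta',np.arctan2(z,-d)-.286)
    r,a=177.2,.785+.286; to([*(hg-r*np.cos(a)*hx),90-19+r*np.sin(a)])
E
python3 -c "
from h import *
yel()"
```

```text
clock: 14.22
eef_pos: [512.1, -185.6, 183.9]
eef_rot: [-3.141, 0.0, 1.797]
wrist_force: [-6.8, -2.3, 0.5]
finger_gap: 11.2
finger_force: 30.0
r 178.70730856808902 theta 0.3974943005246378
t 14.22 tcp [ 512.1 -185.6  183.9] rot [-3.141  0.     1.797] gap 11.2 F [-6.8 -2.3  0.5] units [-0.01  1.34 -1.07]
```

```bash
python3 -m creep '0 .11 -.13 0 0 0;0 .11 -.13 0 0 0;0 .12 -.12 0 0 0;0 .12 -.12 0 0 0;0 .13 -.11 0 0 0;0 .13 -.11 0 0 0;0 .14 -.1 0 0 0;0 .14 -.1 0 0 0;0 .15 -.09 0 0 0;0 .15 -.09 0 0 0;0 0 0 0 0 0;0 0 0 0 0 0'
python3 - <<'E'
from h import *
yel()
c=snap('scene','sc5')
for f in ('scene','top'):
    c=manip.camera(f); w=cloud(c); hsv=cv2.cvtColor(c['color'],cv2.COLOR_RGB2HSV)
    m=(hsv[...,0]>18)&(hsv[...,0]<35)&(hsv[...,1]>150)&(w[...,2]>80)&(abs(w[...,0]-560)<140)&(abs(w[...,1]+180)<160)
    P=w[m]
    for _ in range(5):
        ce=P.mean(0);n=np.linalg.svd(P-ce,full_matrices=False)[2][2];n*=np.sign(n[2]);d=(P-ce)@n;P=P[abs(d)<max(4,1.5*d.std())]
    print(f,len(P),'theta',np.arccos(n[2]),'az',np.arctan2(n[1],n[0]),d.std())
E
```

```text
clock: 15.72
eef_pos: [562.8, -174.2, 229.2]
eef_rot: [3.141, 0.002, 1.797]
wrist_force: [-9.5, -2.3, 10.7]
finger_gap: 11.0
finger_force: 30.0
r 180.28632128591326 theta 0.7840922846493004
t 15.72 tcp [ 562.8 -174.2  229.2] rot [3.141e+00 2.000e-03 1.797e+00] gap 11.0 F [-9.5 -2.3 10.7] units [-0.01  0.04  0.07]
scene 3436 theta 0.7685712989525795 az 0.22380875698129488 1.843559737055745
top 1103 theta 0.7638597188981578 az 0.22434840162316197 1.5695994690251425
```

View pics/sc5.png

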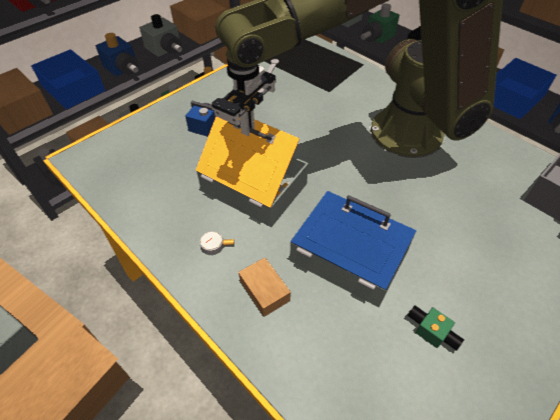

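The yellow lid stands at about 0.77 rad, held at its bar (pixel ~(260,135)), with the blue lid shut and the bystanders unmoved. I'll settle, check and hand in.

```bash
python3 -m creep '0 .03 -.03 0 0 0;0 0 0 0 0 0;0 0 0 0 0 0;0 0 0 0 0 0;0 0 0 0 0 0;0 0 0 0 0 0;0 0 0 0 0 0;0 0 0 0 0 0'
python3 - <<'E'
from h import *
yel(); print(abs(manip.read_state()['qd']).max()); print(manip.sign_off())
E
```

```text
clock: 16.88
eef_pos: [563.9, -173.9, 229.8]
eef_rot: [3.141, 0.001, 1.797]
wrist_force: [-7.0, -2.8, 7.4]
finger_gap: 11.2
finger_force: 30.0
r 180.33628734079423 theta 0.7916232258484732
t 16.88 tcp [ 563.9 -173.9  229.8] rot [3.141e+00 1.000e-03 1.797e+00] gap 11.2 F [-7.  -2.8  7.4] units [-0.01  0.01  0.08]
0.0012515288849190933
the job is handed in; nothing more can be done
None
```

I lowered the blue lid fully shut, then lifted the yellow lid to about 0.77–0.79 rad (44–45°) and handed the job in at 16.9 s with the gripper still holding it; sign-off returned no verdict.

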